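# Bring an indexing slide onto its catch with the backlash taken up

### The arm

A 6-joint arm with a two-finger parallel gripper is mounted at the origin on a cart in front of the work surface, level with it; the furniture and walls round the work are solid. World frame = base frame: x ahead of the robot, y to its left, z up, the work surface at z = 0. Lengths are in m, angles in degrees, forces in N, time in s.
With the tool pointing down it reaches from about 0.35 to 0.875 m from the base axis. Payload 4.2 kg.
Tool frame: the origin (TCP) lies midway between the tips of the shut fingers; the grasp point (between the pads) lies 19 mm behind it; z points along the fingers, y is the line along which they close (so a half turn about z gives the same grasp; the last joint's range is limited). The gripper opens to 87 mm and grips with 3 to 60 N. Pads are 19 mm wide; open, the fingers measure 117 mm over their backs; the gripper's body (75 mm by 190 mm) begins 51 mm behind the grasp point.
Start: joints at [-54.511, 22.042, 0.453, 0, -68.411, -14.817], TCP at [0.221, -0.585, 0.223] pointing down, gripper open.
Joint ranges: [-179.83, 179.83], [-69.29, 118.12], [-61.27, 80.66], [-181.25, 117.63], [-171.15, -9.14], [-177.46, 177.46]. Speed limits (degrees/s): [159.86, 159.86, 180, 180, 180, 180].

### API

Orientations are given as a 3x3 rotation matrix whose columns are the frame's x, y, z axes.
In Python, from station import sense, capture, finish_job, silhouettes, landmark_of gives the robot as it stands.
- The arm moves only by the tool step_arm, never from a script. Its arguments are lists of equal length, an entry for each row: "linear": the shift along the tool's x, y, z in mm, a list of three; "delta_rot": the turn, a rotation vector about the tool's x, y, z in rad, a list of three; "grip": the finger opening in mm, from 0 to 87. A call has 1 to 10 rows; each row shifts and turns the commanded pose from where the row before left it, along the tool's axes as they then stand; what a row does not reach is not made up. A row lasts 1/8 s, in which the tool goes at most 62.5 mm and 10.7 degrees, less where a joint would pass 70% of its speed; a pose out of reach is approached as far as the arm can. A call with a gripper value outside its range is refused whole. The fingers move at their own pace and stop on an object; the grip force is fixed at half the most. Time passes only in rows, so rows that do not move let the fingers close. It gives the time, the measured TCP pose, the force, the opening and the grip force at its end, in the units of the state.
- sense(): the state, without advancing time (a new reading comes with each control period).
- capture(name): name is "scene" or "top"; returns a dict with "img" (384x512x3 uint8, red, green, blue), "fx", "fy", "cx", "cy" (pixels), "world_to_cam" (4x4, takes a point from world to camera coordinates). Camera axes: x right, y up, looking along -z (the intrinsics and any distortion apply to the point x, -y, -z); pixel columns grow to the right and rows downward; lengths in m; the calibration is good to about 2 mm. A picture is of the moment at which its call begins. There is no depth.
- finish_job(): hands the job in; it is judged then, once.
Trained networks look in the newest picture that a camera, given by its name, has taken for a name from the list of things; names that differ only in an ending like _2 or _b are one class to them, and where a whole thing is asked for, a point or a joint stands for the part that bears it (a point fixed in the world has none). Each returns a list of dicts, best first, with "score" (0 to 1); they miss things now and then, are a little off and sometimes report something else, mostly with a low value. They report only what shows in the picture. A call takes as long as a camera call.
- silhouettes(camera, label): "mask" (384x512 bool, what is visible of it) and "point" ([column, row] in pixels, amid what is visible of it).
- landmark_of(camera, label): "point" ([column, row] in pixels: a listed point, or the origin of a listed thing).
The state is a dict: "time_s": time; "joints": joint angles; "joint_velocities": joint speeds; "effort": joint torques, N m; "tcp_pos": TCP position; "ee_rot": TCP orientation; "wrist_force": force on the tool from outside, world axes, zero at the start; "moment": the same for the moment, N m; "gripper_width": opening from 0.0 (shut) to 1.0 (fully open); "gripper_force": force on a finger pad.
Only numpy, scipy, OpenCV 4.12 (cv2) and the standard library are available. Lean on these libraries where they do the work, as an engineer would, in place of code of your own. Each camera call takes 0.05 s, during which the arm holds its last target. There are 200 camera calls.

### The job

Bring the indexing slide to its set position on the spring catch the proper way, from the far side, working it only by the black knob: push the knob away until the carriage's tooth has passed under the catch and the pin has dropped in behind it, then draw the knob back until the tooth bears on the pin and all play in the drive is taken out. Draw it home with a gentle but definite pull, so that about 10 N rests on the catch (never more than 15 N), hold that for a second and let go without nudging the knob forward again; leave the things lying round it alone.

Things in the scene. Friction and masses are not known exactly. Their poses are not given: they have to be found in the camera images.
- stage: Grey bed plate 240 x 112 x 12 mm, fixed to the bench. Origin on the bench top, 135 mm from the plate's near end and 105 mm from its far end; x points along the slide's travel, away from the robot (the 'push' direction; within 0.35 rad of world x), z up.
- carriage: Aluminium carriage 75 x 50 x 30 mm (top at z = 44 mm) on the bed, sliding along x between steel rails; travel 76 mm from its near end, where its origin meets the stage's. Friction 4 N: it stays where left. Axes as the stage's. In its top are an open pocket (x = -38 to -12 mm) where the drive's dog works and, beyond it, a ratchet tooth. It starts 26 to 60 mm short of the catch.
- tooth_face (a point): Foot of the tooth's upright face, which looks towards the robot, on the carriage top (z = 44 mm, x = +4 mm in the carriage's frame). The dark steel tooth is 8 mm high and 20 mm wide: upright face, 4 mm flat, then a ramp falling away to x = +19 mm.
- drive: Drive in front of the carriage: shoe, rod and dog in one piece, sliding along the stage's x with 1 N friction; stays where left. It moves the carriage only by its dog, 14 mm long in the 26 mm pocket: 12 mm of play, so on reversing up to 12 mm of travel moves nothing. Axes as the stage's.
- knob (a point): On the drive, the place to grip: upright round black knob, 30 mm diameter, z = 75 to 115 mm; this point is in its axis at z = 97 mm. Below it the shoe tops out at z = 47 mm and the rod, running on to the dog, at 55 mm.
- dog (a point): Middle of the dog's top, 85 mm beyond the knob in x. In the carriage's frame it lies at x = -31 mm when the dog bears on the pocket's near wall (drawing, play taken out) and at x = -19 mm when it bears on the far wall (pushing).
- catch: Fixed grey bridge over the carriage, 68 mm long in x, 106 mm wide, top at z = 94 mm, set up at a different place along the bed each time; carries the catch pin in a holder clamped anywhere within 10 mm either way along a slot. Origin at bench height where tooth_face comes when it just touches the pin with the holder mid-slot, so the true place is x = -10 to +10 mm in this frame. Axes as the stage's.
- catch_pin (a joint): Lift of the upright steel catch pin in m: 0 down, 0.008 on top of the tooth. Pin 10 mm diameter, round tip 2 mm over the carriage top, black head at z = 114 mm, pressed down by a 2 to 3 N spring; the ramp lifts it and it drops behind the tooth's face. It is cushioned towards the robot: gives 1 mm per 15 N and returns.
- tape_measure: Bystander: yellow and black tape measure, 64 x 76 x 31 mm, left of the slide. Leave alone.
- tape_electrical: Bystander: roll of black tape, 53 mm across, 19 mm high, right of the slide. Leave alone.
- bolt_m16: Bystander: steel bolt with nut, 74 mm long, right of the slide. Leave alone.

How it is judged:
By the outcome, as a careful person would: the job done as asked, in the order asked, and still so for the second after the job is handed in, with the robot touching nothing.
It also fails if it takes over 51 s, if anything falls off the work surface, if the arm or the gripper's body presses on something with over 40 N, if the wrist force passes 120 N, or if a joint passes its speed limit or range.

## Working session

There is one attempt and no reset: what is moved stays moved. The work goes in short steps, Python scripts to look and compute and a tool call to move; the robot and the scene stay as the last step left them, time stands still between calls to the robot, and variables do not carry over. Pictures are saved under pics/ and viewed, at most 10 in all, crops included, and the job is handed in when it is done.

Besides the shell and the picture viewer there is one more tool, called after ">>>" in YAML: its name, and indented under it one key for each argument. step_arm: Moves the arm, as the interface text tells. Its arguments: {"type":"object","properties":{"linear":{"type":"array"},"delta_rot":{"type":"array"},"grip":{"type":"array"}},"required":["linear","delta_rot","grip"]}

```bash
mkdir -p pics; cat > h.py <<'E'
import numpy as np, cv2
from station import *
def pose(c):
    T=np.array(c['world_to_cam']); return T[:3,:3],T[:3,3]
def ray(c,p):
    R,t=pose(c); d=np.array([(p[0]-c['cx'])/c['fx'],-(p[1]-c['cy'])/c['fy'],-1.]); return -R.T@t,R.T@d
def at_z(c,p,z):
    o,d=ray(c,p); return o+d*(z-o[2])/d[2]
def proj(c,X):
    R,t=pose(c); q=R@np.array(X)+t; return np.array([c['cx']-c['fx']*q[0]/q[2], c['cy']+c['fy']*q[1]/q[2]])
E
python3 - <<'E'
from h import *
s=sense(); print({k:np.round(v,3).tolist() for k,v in s.items()})
Z=dict(stage=0,carriage=0,knob=.097,dog=.055,tooth_face=.044,catch=0,drive=0,catch_pin=.05)
out=[]
for n in("scene","top"):
    c=capture(n); print(n,{k:np.round(v,3).tolist() for k,v in c.items() if k!='img'},[k for k in c])
    out.append(c['img'])
    for l,z in Z.items():
        try:
            for r in landmark_of(n,l)[:2]: print(l,round(r['score'],2),np.round(r['point'],1),np.round(at_z(c,r['point'],z),4))
        except Exception as e: print(l,e)
    cv2.imwrite(f'pics/{n}0.png',c['img'][...,::-1])
E
```

```text
{'time_s': 0.0, 'joints': [-54.509, 22.091, 0.382, -0.029, -68.41, -14.816], 'joint_velocities': [-0.047, 0.064, 0.173, 0.012, -0.049, 0.075], 'effort': [-0.001, -39.066, 18.74, 4.22, 0.011, -0.0], 'tcp_pos': [0.22, -0.584, 0.221], 'ee_rot': [[-0.936, -0.353, -0.001], [-0.353, 0.936, 0.002], [0.0, 0.002, -1.0]], 'wrist_force': [-0.661, -0.117, 0.025], 'moment': [0.01, -0.043, -0.002], 'gripper_force': 0.0, 'gripper_width': 1.001}
scene {'fx': 376.665, 'fy': 376.665, 'cx': 257.167, 'cy': 190.6, 'world_to_cam': [[0.512, -0.859, -0.004, -0.292], [0.448, 0.262, 0.855, -0.325], [-0.733, -0.439, 0.519, -0.558], [0.0, 0.0, 0.0, 1.0]]} ['img', 'fx', 'fy', 'cx', 'cy', 'world_to_cam']
stage 0.64 [354.2 280.2] [ 0.48   -0.2888  0.    ]
stage 0.6 [253.6 222.6] [ 0.5473 -0.0034  0.    ]
carriage 0.65 [258.1 219.4] [ 0.565  -0.0062  0.    ]
carriage 0.64 [256.5 219.8] [ 0.5614 -0.0035  0.    ]
knob 0.83 [235.9 208.1] [ 0.4608 -0.0107  0.097 ]
knob 0.28 [254.9 220.1] [ 0.4431 -0.0709  0.097 ]
dog 0.98 [254.9 204.7] [ 0.5485 -0.007   0.055 ]
tooth_face 0.79 [256.1 204.2] [5.662e-01 2.000e-04 4.400e-
[... 280 characters left out ...]
'world_to_cam': [[0.002, -1.0, -0.004, -0.023], [0.991, 0.001, 0.133, -0.548], [-0.133, -0.004, 0.991, -1.197], [0.0, 0.0, 0.0, 1.0]]} ['img', 'fx', 'fy', 'cx', 'cy', 'world_to_cam']
stage 0.95 [246.3 185.4] [0.5672 0.0063 0.    ]
carriage 0.81 [251.5 181.6] [ 0.5771 -0.007   0.    ]
knob 0.64 [251.  222.2] [ 0.4659 -0.0077  0.097 ]
dog 0.54 [249.1 192.9] [ 0.5407 -0.0021  0.055 ]
tooth_face 0.76 [245.1 177.2] [0.5814 0.0082 0.044 ]
tooth_face 0.64 [149.1 155.1] [0.6372 0.2486 0.044 ]
catch 0.97 [247.4 167.2] [0.6147 0.0037 0.    ]
drive 0.92 [250.8 184. ] [ 0.5709 -0.0052  0.    ]
catch_pin it knows: bolt_m, carriage, catch, dog, drive, knob, stage, tape_electrical, tape_measure, tooth_face
```

```bash
python3 - <<'E'
import cv2
a=cv2.imread('pics/scene0.png')[120:300,160:400];b=cv2.imread('pics/top0.png')[110:290,130:370]
cv2.imwrite('pics/a.png',cv2.resize(a,(800,600),interpolation=3));cv2.imwrite('pics/b.png',cv2.resize(b,(800,600),interpolation=3))
E
```

```text
(no output)
```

View pics/a.png

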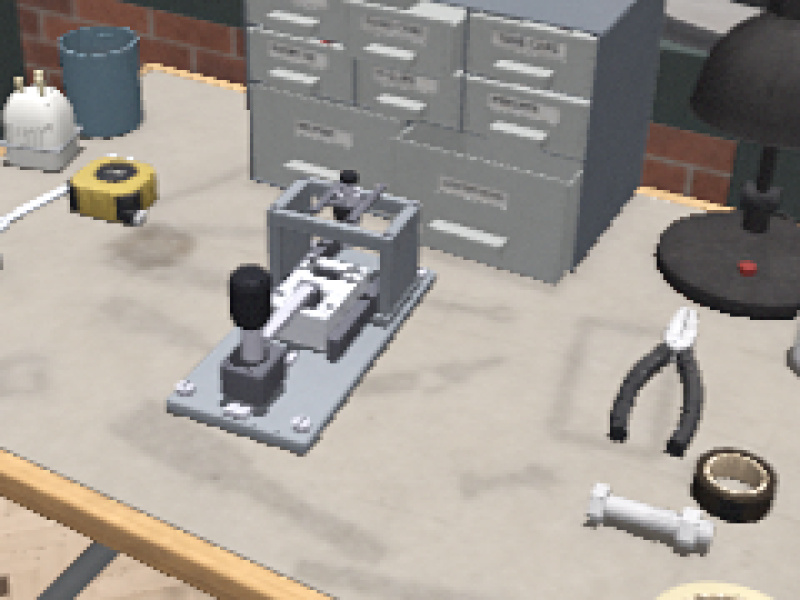

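View pics/b.png

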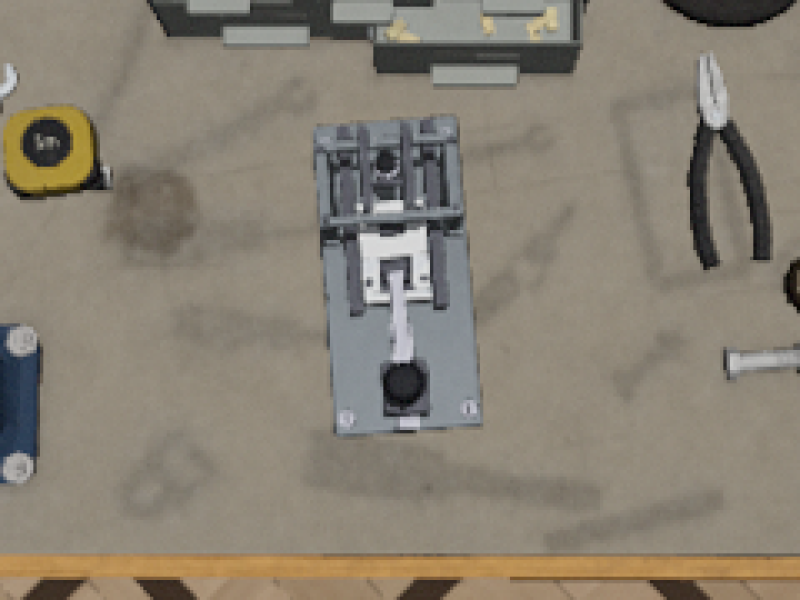

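Both views: knob at top (251.5, 224.6), pin head at top (245.8, 158.9), with the tooth short of it. The bed is yawed slightly left and its far corners are near the cabinet. Next I'll fit the axis and distances.

```bash
python3 - <<'E'
from h import *
c=capture("top"); C=capture("scene")
f=lambda u,v:(130+u*.3,110+v*.3)
P={k:at_z(c,f(*p),z) for k,p,z in [('nl',(335,434),.012),('nr',(481,425),.012),('knobtop',(405,382),.115),('pinhead',(386,163),.114),('carr_nl',(361,302),.044),('carr_nr',(430,305),.044),('toothbase',(394,240),.044),('bridge_nl',(322,218),.094),('bridge_nr',(463,211),.094),('fl',(315,125),.094),('fr',(458,117),.094)]}
for k,v in P.items(): print(k,np.round(v,4))
m=silhouettes("top","knob")[0]; print(m['score'],m['point'],at_z(c,m['point'],.115))
g=lambda u,v:(160+u*.3,120+v*.3)
# triangulate
def tri(p,q):
    A=[];b=[]
    for cc,x in((c,p),(C,q)):
        o,d=ray(cc,x); d/=np.linalg.norm(d); M=np.eye(3)-d[:,None]*d; A.append(M);b.append(M@o)
    return np.linalg.solve(sum(A),sum(b))
print('knobtop',tri(f(405,382),g(250,272)),'pin',tri(f(386,163),g(349,177)))
print('scene knob',at_z(C,g(250,272),.115),at_z(C,g(349,177),.114))
E
```

```text
nl [0.4267 0.045  0.012 ]
nr [ 0.4336 -0.0648  0.012 ]
knobtop [ 0.4591 -0.0092  0.115 ]
pinhead [0.6137 0.0047 0.114 ]
carr_nl [0.5229 0.0247 0.044 ]
carr_nr [ 0.5208 -0.0263  0.044 ]
toothbase [5.694e-01 5.000e-04 4.400e-02]
bridge_nl [0.5776 0.0509 0.094 ]
bridge_nr [ 0.5828 -0.0499  0.094 ]
fl [0.6455 0.0566 0.094 ]
fr [ 0.6514 -0.0464  0.094 ]
0.87 [252.9, 221.4] [ 0.46653612 -0.01236439  0.115     ]
knobtop [ 0.45940279 -0.00947197  0.11459569] pin [0.61500982 0.00434497 0.10910968]
scene knob [ 0.45913793 -0.01014798  0.115     ] [ 6.07632446e-01 -5.82963887e-04  1.14000000e-01]
```

>>> step_arm:
  linear:
    - [-38,41,0]
    - [-38,41,0]
    - [-38,41,0]
    - [-38,41,0]
    - [-38,41,0]
    - [-38,41,0]
    - [-38,41,0]
    - [-38,41,0]
    - [-38,41,0]
    - [-38,41,0]
  delta_rot:
    - [0,0,0]
    - [0,0,0]
    - [0,0,0]
    - [0,0,0]
    - [0,0,0]
    - [0,0,0]
    - [0,0,0]
    - [0,0,0]
    - [0,0,0]
    - [0,0,0]
  grip: [87,87,87,87,87,87,87,87,87,87]

```text
time_s: 2.2
tcp_pos: [0.432, -0.0651, 0.2231]
ee_rot: [[-0.935, -0.353, 0.001], [-0.353, 0.935, 0.0], [-0.001, -0.0, -1.0]]
wrist_force: [0.9, -0.0, -0.2]
gripper_width: 1.0
gripper_force: 0.0
```

>>> step_arm:
  linear:
    - [0,0,0]
    - [0,0,0]
    - [-15,27,0]
    - [-15,27,0]
    - [0,0,50]
    - [0,0,0]
    - [0,0,0]
  delta_rot:
    - [0,0,0.146]
    - [0,0,0.146]
    - [0,0,0]
    - [0,0,0]
    - [0,0,0]
    - [0,0,0]
    - [0,0,0]
  grip: [87,87,87,87,87,87,87]

```text
time_s: 3.08
tcp_pos: [0.4586, -0.0112, 0.174]
ee_rot: [[-0.998, -0.069, 0.002], [-0.069, 0.998, -0.0], [-0.002, -0.001, -1.0]]
wrist_force: [0.2, 0.2, 0.6]
gripper_width: 0.999
gripper_force: 0.0
```

```bash
python3 - <<'E'
from h import *
c=capture("top");C=capture("scene")
s=sense();print(s['tcp_pos'],s['wrist_force'])
a=cv2.resize(C['img'][140:290,180:330],(600,600),interpolation=3)
cv2.imwrite('pics/c.png',a[...,::-1])
for n,cc in(("scene",C),):
  for r in silhouettes(n,"knob")[:1]:
    ys,xs=np.nonzero(r['mask']);print(r['score'],r['point'],xs.min(),xs.max(),ys.min(),ys.max())
print(proj(C,s['tcp_pos']),proj(C,[.459,-.0095,.097]))
E
```

```text
[ 0.45884677 -0.01108905  0.17442463] [ 0.08822093  0.08630707 -0.00926726]
0.63 [237.2, 217.0] 226 256 199 241
[234.31737958 178.26152232] [235.00481617 208.32731676]
```

View pics/c.png

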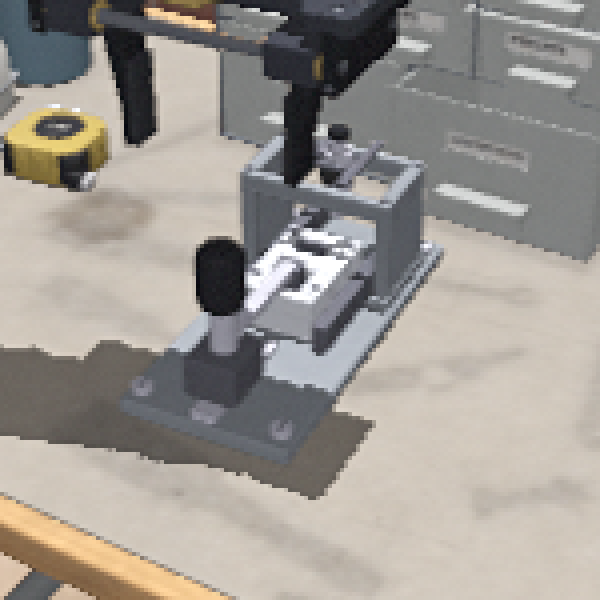

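The knob centre shows at (235, 209), matching the projected estimate (235, 208), and the fingers straddle it. Now I'll descend and close.

>>> step_arm:
  linear:
    - [0,1,30]
    - [0,0,30]
    - [0,0,20]
    - [0,0,13]
    - [0,0,0]
    - [0,0,0]
    - [0,0,0]
    - [0,0,0]
  delta_rot:
    - [0,0,0]
    - [0,0,0]
    - [0,0,0]
    - [0,0,0]
    - [0,0,0]
    - [0,0,0]
    - [0,0,0]
    - [0,0,0]
  grip: [87,87,87,87,60,45,35,35]

```text
time_s: 4.22
tcp_pos: [0.4579, -0.01, 0.0801]
ee_rot: [[-0.998, -0.069, 0.001], [-0.069, 0.998, 0.0], [-0.001, 0.0, -1.0]]
wrist_force: [-0.7, -1.3, -0.9]
gripper_width: 0.637
gripper_force: 0.0
```

>>> step_arm:
  linear:
    - [0,0,0]
    - [0,0,0]
    - [0,0,0]
    - [0,0,0]
    - [0,0,0]
    - [0,0,0]
  delta_rot:
    - [0,0,0]
    - [0,0,0]
    - [0,0,0]
    - [0,0,0]
    - [0,0,0]
    - [0,0,0]
  grip: [31,29,26,20,20,20]

```text
time_s: 4.97
tcp_pos: [0.4584, -0.008, 0.0796]
ee_rot: [[-0.998, -0.069, 0.002], [-0.069, 0.998, 0.003], [-0.003, 0.003, -1.0]]
wrist_force: [-1.0, 9.2, 0.1]
gripper_width: 0.329
gripper_force: 30.0
```

>>> step_arm:
  linear:
    - [0,1,0]
    - [0,1,0]
    - [0,0,0]
    - [0,0,0]
  delta_rot:
    - [0,0,0]
    - [0,0,0]
    - [0,0,0]
    - [0,0,0]
  grip: [20,20,20,20]

```text
time_s: 5.48
tcp_pos: [0.4577, -0.0079, 0.0796]
ee_rot: [[-0.998, -0.069, 0.001], [-0.069, 0.998, 0.0], [-0.001, 0.0, -1.0]]
wrist_force: [0.4, 3.5, -1.6]
gripper_width: 0.332
gripper_force: 30.0
```

>>> step_arm:
  linear:
    - [-2,1,0]
    - [-4,0,0]
    - [-4,0,0]
    - [-4,0,0]
    - [-4,0,0]
    - [-4,0,0]
    - [-4,0,0]
    - [-4,0,0]
  delta_rot:
    - [0,0,0]
    - [0,0,0]
    - [0,0,0]
    - [0,0,0]
    - [0,0,0]
    - [0,0,0]
    - [0,0,0]
    - [0,0,0]
  grip: [20,20,20,20,20,20,20,20]

```text
time_s: 6.48
tcp_pos: [0.4856, -0.0055, 0.0795]
ee_rot: [[-0.998, -0.068, -0.004], [-0.068, 0.998, -0.001], [0.004, -0.001, -1.0]]
wrist_force: [-5.6, 0.2, 6.3]
gripper_width: 0.332
gripper_force: 30.0
```

>>> step_arm:
  linear:
    - [-3,0,0]
    - [-3,0,0]
    - [-3,0,0]
    - [-3,0,0]
  delta_rot:
    - [0,0,0]
    - [0,0,0]
    - [0,0,0]
    - [0,0,0]
  grip: [20,20,20,20]

```text
time_s: 6.98
tcp_pos: [0.4956, -0.0047, 0.0795]
ee_rot: [[-0.998, -0.068, -0.009], [-0.068, 0.998, -0.001], [0.009, -0.001, -1.0]]
wrist_force: [-11.4, 2.4, 11.6]
gripper_width: 0.33
gripper_force: 30.0
```

>>> step_arm:
  linear:
    - [-2,0,0]
    - [-2,0,0]
    - [-2,0,0]
  delta_rot:
    - [0,0,0]
    - [0,0,0]
    - [0,0,0]
  grip: [20,20,20]

```text
time_s: 7.35
tcp_pos: [0.5023, -0.0041, 0.0795]
ee_rot: [[-0.998, -0.068, -0.007], [-0.068, 0.998, -0.001], [0.007, -0.0, -1.0]]
wrist_force: [-8.1, 1.7, 7.7]
gripper_width: 0.33
gripper_force: 30.0
```

>>> step_arm:
  linear:
    - [-2,0,0]
    - [-2,0,0]
  delta_rot:
    - [0,0,0]
    - [0,0,0]
  grip: [20,20]

```text
time_s: 7.6
tcp_pos: [0.5071, -0.0037, 0.0795]
ee_rot: [[-0.998, -0.068, -0.005], [-0.068, 0.998, -0.001], [0.005, -0.0, -1.0]]
wrist_force: [-5.8, 1.2, 6.5]
gripper_width: 0.33
gripper_force: 30.0
```

```bash
python3 - <<'E'
from h import *
s=sense();print(s['tcp_pos'],s['wrist_force'])
C=capture("scene");cv2.imwrite('pics/s1.png',cv2.resize(C['img'][155:245,215:305],(600,600),interpolation=3)[...,::-1])
E
```

```text
[ 0.50714715 -0.00371314  0.07952482] [-5.7554572   1.21843757  6.51596289]
```

View pics/s1.png

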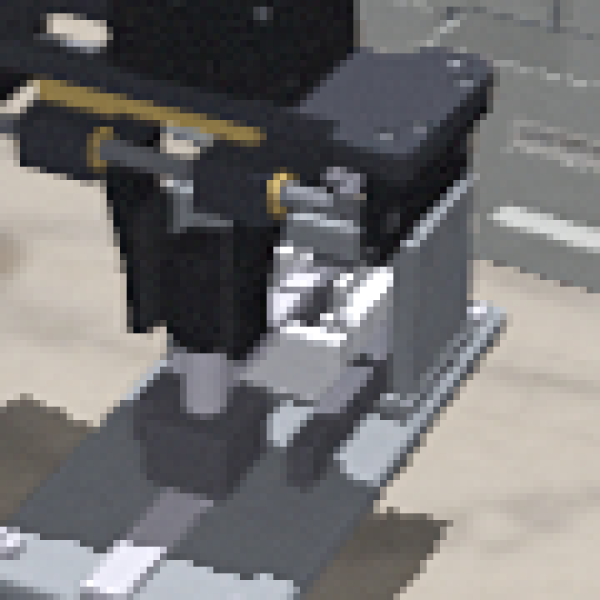

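The view is mostly blocked by the gripper; the ramp force peaked and fell again (5.8 N). I'll go about 9 mm further for margin, well short of the travel end (knob near 0.537).

>>> step_arm:
  linear:
    - [-2,0,0]
    - [-2,0,0]
    - [-2,0,0]
    - [-2,0,0]
    - [0,0,0]
  delta_rot:
    - [0,0,0]
    - [0,0,0]
    - [0,0,0]
    - [0,0,0]
    - [0,0,0]
  grip: [20,20,20,20,20]

```text
time_s: 8.28
tcp_pos: [0.5163, -0.0029, 0.0795]
ee_rot: [[-0.998, -0.068, -0.003], [-0.068, 0.998, -0.0], [0.003, 0.0, -1.0]]
wrist_force: [-4.6, 1.7, 5.7]
gripper_width: 0.33
gripper_force: 30.0
```

```bash
python3 - <<'E'
from h import *
c=capture("top");cv2.imwrite('pics/t1.png',cv2.resize(c['img'][135:225,210:300],(600,600),interpolation=3)[...,::-1])
E
```

```text
(no output)
```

View pics/t1.png

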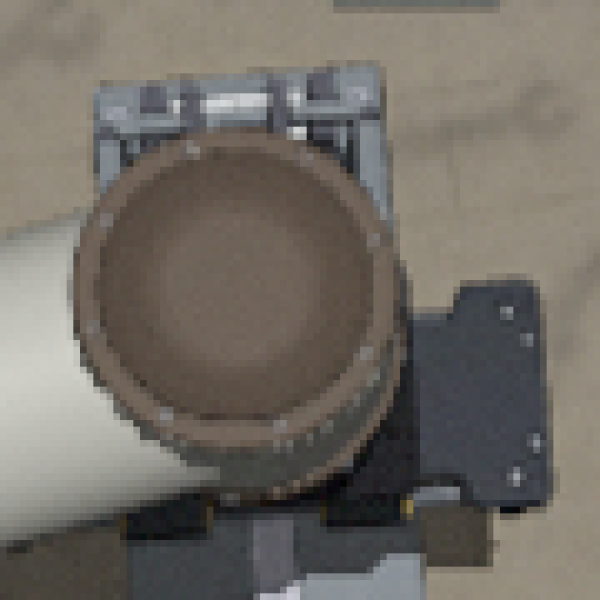

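The wrist hides the pin in this view. I'll draw back through the play and let the force show whether it engaged.

>>> step_arm:
  linear:
    - [2,0,0]
    - [3,0,0]
    - [3,0,0]
    - [2,0,0]
    - [0,0,0]
  delta_rot:
    - [0,0,0]
    - [0,0,0]
    - [0,0,0]
    - [0,0,0]
    - [0,0,0]
  grip: [20,20,20,20,20]

```text
time_s: 8.95
tcp_pos: [0.507, -0.0037, 0.0796]
ee_rot: [[-0.998, -0.069, -0.0], [-0.069, 0.998, -0.0], [0.0, -0.0, -1.0]]
wrist_force: [0.1, -0.7, 0.5]
gripper_width: 0.329
gripper_force: 30.0
```

>>> step_arm:
  linear:
    - [1,0,0]
    - [1,0,0]
    - [1,0,0]
    - [0,0,0]
  delta_rot:
    - [0,0,0]
    - [0,0,0]
    - [0,0,0]
    - [0,0,0]
  grip: [20,20,20,20]

```text
time_s: 9.45
tcp_pos: [0.5043, -0.0039, 0.0796]
ee_rot: [[-0.998, -0.069, 0.0], [-0.069, 0.998, -0.0], [-0.0, -0.0, -1.0]]
wrist_force: [1.7, -1.3, 0.5]
gripper_width: 0.329
gripper_force: 30.0
```

>>> step_arm:
  linear:
    - [1,0,0]
    - [1,0,0]
    - [0,0,0]
  delta_rot:
    - [0,0,0]
    - [0,0,0]
    - [0,0,0]
  grip: [20,20,20]

```text
time_s: 9.82
tcp_pos: [0.5035, -0.0039, 0.0796]
ee_rot: [[-0.998, -0.069, 0.003], [-0.069, 0.998, 0.0], [-0.003, 0.0, -1.0]]
wrist_force: [4.9, -2.1, -2.9]
gripper_width: 0.334
gripper_force: 30.0
```

>>> step_arm:
  linear:
    - [0.7,0,0]
    - [0.7,0,0]
    - [0,0,0]
  delta_rot:
    - [0,0,0]
    - [0,0,0]
    - [0,0,0]
  grip: [20,20,20]

```text
time_s: 10.2
tcp_pos: [0.5022, -0.004, 0.0796]
ee_rot: [[-0.998, -0.069, 0.003], [-0.069, 0.998, 0.0], [-0.003, 0.0, -1.0]]
wrist_force: [5.6, -1.8, -3.3]
gripper_width: 0.329
gripper_force: 30.0
```

>>> step_arm:
  linear:
    - [0.7,0,0]
    - [0.7,0,0]
    - [0,0,0]
  delta_rot:
    - [0,0,0]
    - [0,0,0]
    - [0,0,0]
  grip: [20,20,20]

```text
time_s: 10.58
tcp_pos: [0.5008, -0.0041, 0.0796]
ee_rot: [[-0.998, -0.069, 0.003], [-0.069, 0.998, 0.0], [-0.003, 0.0, -1.0]]
wrist_force: [4.7, -2.9, -3.5]
gripper_width: 0.331
gripper_force: 30.0
```

>>> step_arm:
  linear:
    - [0.7,0,0]
    - [0.7,0,0]
    - [0,0,0]
  delta_rot:
    - [0,0,0]
    - [0,0,0]
    - [0,0,0]
  grip: [20,20,20]

```text
time_s: 10.95
tcp_pos: [0.4994, -0.0042, 0.0796]
ee_rot: [[-0.998, -0.069, 0.003], [-0.069, 0.998, 0.0], [-0.003, -0.0, -1.0]]
wrist_force: [4.5, -2.4, -3.8]
gripper_width: 0.332
gripper_force: 30.0
```

>>> step_arm:
  linear:
    - [0.7,0,0]
    - [0.7,0,0]
    - [0,0,0]
  delta_rot:
    - [0,0,0]
    - [0,0,0]
    - [0,0,0]
  grip: [20,20,20]

```text
time_s: 11.32
tcp_pos: [0.4983, -0.0043, 0.0796]
ee_rot: [[-0.998, -0.069, 0.003], [-0.069, 0.998, 0.0], [-0.003, 0.0, -1.0]]
wrist_force: [6.5, -2.8, -4.5]
gripper_width: 0.332
gripper_force: 30.0
```

>>> step_arm:
  linear:
    - [0.7,0,0]
    - [0,0,0]
    - [0,0,0]
  delta_rot:
    - [0,0,0]
    - [0,0,0]
    - [0,0,0]
  grip: [20,20,20]

```text
time_s: 11.7
tcp_pos: [0.4982, -0.0044, 0.0796]
ee_rot: [[-0.998, -0.069, 0.004], [-0.069, 0.998, 0.0], [-0.004, 0.0, -1.0]]
wrist_force: [7.3, -3.7, -4.7]
gripper_width: 0.327
gripper_force: 30.0
```

>>> step_arm:
  linear:
    - [0.7,0,0]
    - [0,0,0]
    - [0,0,0]
  delta_rot:
    - [0,0,0]
    - [0,0,0]
    - [0,0,0]
  grip: [20,20,20]

```text
time_s: 12.08
tcp_pos: [0.498, -0.0043, 0.0796]
ee_rot: [[-0.998, -0.069, 0.005], [-0.069, 0.998, 0.0], [-0.005, 0.0, -1.0]]
wrist_force: [9.1, -4.3, -6.3]
gripper_width: 0.329
gripper_force: 30.0
```

The tooth is bearing on the pin. I'll build up to a pull of about 15 N, since friction takes about 5 of that.

>>> step_arm:
  linear:
    - [0.6,0,0]
    - [0.6,0,0]
    - [0,0,0]
    - [0,0,0]
  delta_rot:
    - [0,0,0]
    - [0,0,0]
    - [0,0,0]
    - [0,0,0]
  grip: [20,20,20,20]

```text
time_s: 12.58
tcp_pos: [0.4977, -0.0043, 0.0796]
ee_rot: [[-0.998, -0.069, 0.007], [-0.069, 0.998, 0.001], [-0.007, 0.0, -1.0]]
wrist_force: [10.3, -4.6, -9.7]
gripper_width: 0.33
gripper_force: 30.0
```

>>> step_arm:
  linear:
    - [0.6,0,0]
    - [0.6,0,0]
    - [0,0,0]
    - [0,0,0]
  delta_rot:
    - [0,0,0]
    - [0,0,0]
    - [0,0,0]
    - [0,0,0]
  grip: [20,20,20,20]

```text
time_s: 13.08
tcp_pos: [0.4974, -0.0044, 0.0796]
ee_rot: [[-0.998, -0.07, 0.009], [-0.07, 0.998, 0.001], [-0.009, 0.0, -1.0]]
wrist_force: [12.9, -5.4, -11.5]
gripper_width: 0.334
gripper_force: 30.0
```

>>> step_arm:
  linear:
    - [0.5,0,0]
    - [0.5,0,0]
    - [0,0,0]
    - [0,0,0]
    - [0,0,0]
    - [0,0,0]
  delta_rot:
    - [0,0,0]
    - [0,0,0]
    - [0,0,0]
    - [0,0,0]
    - [0,0,0]
    - [0,0,0]
  grip: [20,20,20,20,20,20]

```text
time_s: 13.82
tcp_pos: [0.4972, -0.0044, 0.0797]
ee_rot: [[-0.998, -0.07, 0.011], [-0.07, 0.998, 0.001], [-0.011, 0.0, -1.0]]
wrist_force: [14.4, -7.4, -12.4]
gripper_width: 0.332
gripper_force: 30.0
```

>>> step_arm:
  linear:
    - [0,0,0]
    - [0,0,0]
    - [0,0,0]
    - [0,0,0]
    - [0,0,0]
    - [0,0,0]
    - [0,0,0]
    - [0,0,0]
  delta_rot:
    - [0,0,0]
    - [0,0,0]
    - [0,0,0]
    - [0,0,0]
    - [0,0,0]
    - [0,0,0]
    - [0,0,0]
    - [0,0,0]
  grip: [20,20,20,20,20,20,20,20]

```text
time_s: 14.82
tcp_pos: [0.4972, -0.0043, 0.0797]
ee_rot: [[-0.998, -0.07, 0.011], [-0.07, 0.998, 0.001], [-0.011, 0.0, -1.0]]
wrist_force: [14.7, -6.4, -11.9]
gripper_width: 0.33
gripper_force: 30.0
```

Held for more than 1 s. Now I'll let go and lift straight off.

>>> step_arm:
  linear:
    - [0,0,0]
    - [0,0,0]
    - [0,0,0]
    - [0,0,0]
    - [0,0,0]
    - [0,0,0]
    - [0,0,0]
    - [0,0,0]
  delta_rot:
    - [0,0,0]
    - [0,0,0]
    - [0,0,0]
    - [0,0,0]
    - [0,0,0]
    - [0,0,0]
    - [0,0,0]
    - [0,0,0]
  grip: [87,87,87,87,87,87,87,87]

```text
time_s: 15.82
tcp_pos: [0.4919, -0.0047, 0.0796]
ee_rot: [[-0.998, -0.069, -0.0], [-0.069, 0.998, 0.0], [0.0, 0.0, -1.0]]
wrist_force: [0.1, -0.1, 0.4]
gripper_width: 0.988
gripper_force: 0.0
```

>>> step_arm:
  linear:
    - [0,0,-20]
    - [0,0,-40]
    - [0,0,-40]
    - [0,0,-40]
    - [30,0,-20]
    - [50,0,0]
    - [0,0,0]
    - [0,0,0]
  delta_rot:
    - [0,0,0]
    - [0,0,0]
    - [0,0,0]
    - [0,0,0]
    - [0,0,0]
    - [0,0,0]
    - [0,0,0]
    - [0,0,0]
  grip: [87,87,87,87,87,87,87,87]

```text
time_s: 16.82
tcp_pos: [0.4124, -0.0101, 0.24]
ee_rot: [[-0.998, -0.069, 0.001], [-0.069, 0.998, 0.0], [-0.001, 0.0, -1.0]]
wrist_force: [-0.2, 0.0, -0.6]
gripper_width: 1.001
gripper_force: 0.0
```

```bash
python3 - <<'E'
from h import *
s=sense();print(s['tcp_pos'],s['wrist_force'],s['time_s'])
c=capture("top");C=capture("scene")
a=cv2.resize(C['img'][140:240,210:310],(400,600),interpolation=3);b=cv2.resize(c['img'][135:235,200:300],(400,600),interpolation=3)
cv2.imwrite('pics/f.png',np.hstack([a,b])[...,::-1])
E
```

```text
[ 0.41243949 -0.01011775  0.23995255] [-0.23123634  0.00197695 -0.63266402] 16.825
```

View pics/f.png

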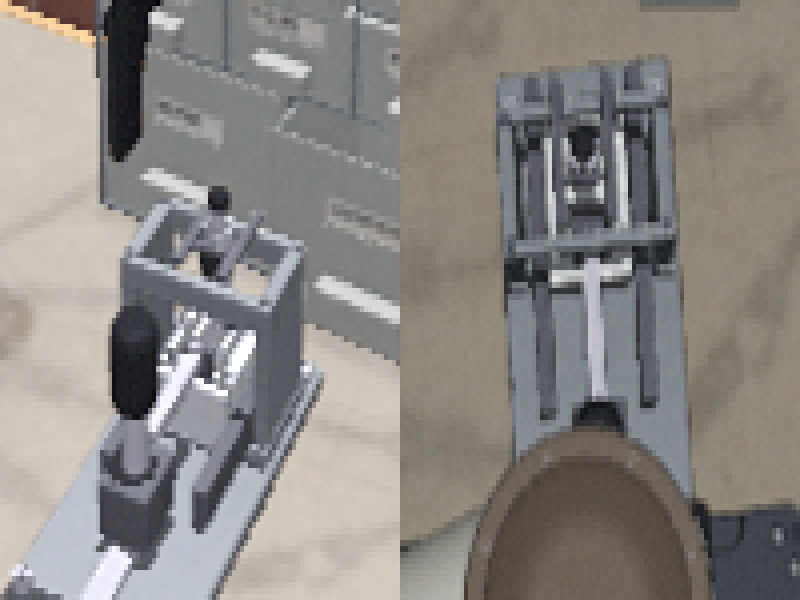

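The pin head is down (left view, about (218, 195)). The carriage stands under the bridge with the dog at the pocket's near wall, and the knob is free. Handing in.

```bash
python3 -c "
from station import *
print(finish_job())"
```

```text
the job is handed in; nothing more can be done
None
```

The slide was pushed past the catch and drawn back until the tooth bore on the pin. The pull was held for just over a second at about 14 N at the wrist, roughly 9 N on the catch after friction. The knob was then released cleanly and the job handed in at about 17 s, without touching the things lying round it.

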